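# Load a column cartridge into its sprung dock

### The job

Take the steel column cartridge (the one with the thin nose) from its resting stand and load it in the grey dock: put its nose under the hood, push the spring contact back with it while the tail is held up, then tip the tail down behind the end stop so that the cartridge lies level, fully home in both saddles and clamped by the spring. Be gentle: while the tail is up, bear on the dock with no more than 25 N in all, so do not ram the spring to its hard end; do not force the cartridge into the saddles either (45 N in all, of which the spring's squeeze at both ends of a loaded cartridge is some 20), and leave the plain blank and everything else on the bench as it is.

Things in the scene. Friction and masses are not known exactly. Their poses are not given: they have to be found in the camera images.
- cartridge: loose steel cartridge, 130 to 210 g: body cylinder 24 diameter x 90 mm with a thin coaxial nose 14 diameter x 22 mm on one end. Origin on its axis at the middle of the 24 mm body; x runs along the axis towards the nose. Starts level in the V saddles of one of two equal stands, axis 40 mm above the bench; mid-body is free for fingers over 56 mm of length, 28 mm to each side of the stand's middle (origin within 3 mm of it), down to 8 mm above the bench
- nose (a point): centre of the nose's end face, 67 mm along +x from the cartridge's origin
- tail (a point): centre of the flat tail face, 45 mm along -x from the cartridge's origin
- dock: fixed grey base plate 200 x 70 x 10 mm with a carriage clamped on it, which carries (from rear to front along the dock's x) end stop, two open V saddles and hooded spring contact. The carriage is clamped anew each time anywhere within 6 mm either way along the dock's x, and nothing reports where: look or feel. Origin on the bench; x points from end stop to hood, z up
- seat (a point): 40 mm above the dock's origin, axes as the dock's: where the cartridge's origin is when fully home if the carriage is centred; else it shifts with the carriage along x, up to 6 mm. All offsets of the three points below are for a centred carriage, too. Fully home: tail face on the end stop, body down in both V saddles, axis level 40 mm up, nose end in the hood
- saddles (a point): the dock's middle at the carriage floor, 13 mm above the bench (fingers must stay above it). V saddles, each 8 mm long and 27 mm wide, stand 39 mm behind and 34 mm ahead of it; the 65 mm between them are free for fingers on both sides
- end_stop (a point): middle of the top inner edge of the steel end stop, 45 mm behind the seat and 2 mm above it (42 mm above the bench); 8 mm thick, 34 mm wide. With the nose leaning on the free contact, the tail is still over the stop: the cartridge must be pushed 9.5 mm or more from first touch for the tail to pass inside it
- hood (a point): middle of the hood's mouth, 55 mm ahead of the seat at its height. Pocket 19 mm wide, roof underside 51.5 and top 57.5 mm above the bench, 36 mm long, free below down to the carriage floor. Tilted 0.2 rad nose down, with its nose end 2 to 3 mm below the loaded axis, the cartridge clears roof and stop
- contact (a point): middle of the spring contact's face as it stands free, 59 mm ahead of the seat (this point does not follow contact or carriage). A brass disc, diameter 16 mm, it slides 11.5 mm along the dock's +x to a hard end: 3 N to start it, 0.7 N more per mm, 11 N just before the hard end. A loaded cartridge holds it 8 mm in, with about 9 N
- blank: loose plain steel cylinder, diameter 28, length 70 mm, no nose, lying in the other stand; leave alone. Origin on its axis at mid length
- vial_tray: white open tray 110 x 90 x 22 mm between the stands and the dock, origin under its middle; leave alone
- vial0: amber vial, diameter 16, height 36 mm, standing in the tray, origin under it; leave alone
- vial1: as vial0
- vial2: as vial0
- beaker: glass beaker, diameter 68, height 85 mm, origin under it; leave alone
- solvent: brown solvent bottle, diameter 86, height 180 mm, origin under it; leave alone
- wrench: steel wrench 150 mm long lying flat; leave alone
- notebook: notebook 210 x 150 x 12 mm, origin under it; leave alone
- pen: yellow pen 140 mm long, diameter 9 mm, lying on the notebook; leave alone
There are look-alikes about, which are no part of the job. Of the things shaped like the dock, the grey one is meant. What is shaped like the cartridge but green is not meant.

How it is judged:
On the way, in this order (a step that is already met when the one before it is completed fails the run):
1. the cartridge is lifted clear of its stand (height (world z) of cartridge above 0.07 m), for 0.1 s.
2. the nose presses the spring contact under the hood with at least 5 N while the tail is held up, tail centre at least 10 mm above its loaded height (x of nose in the frame of seat between 0.052 and 0.082 m and y of nose in the frame of seat between -0.004 and 0.004 m and z of nose in the frame of seat between -0.008 and 0.008 m and z of tail in the frame of seat above 0.01 m and contact force between cartridge and dock above 5 N), for 0.1 s.
At the end, for the whole second after the job is handed in: The cartridge lies in the dock, nose in the spring unit: its origin within 2 mm of the seat across and in height and within 9 mm along the dock (6 mm of which is the carriage's own range), its axis within 0.04 rad of the dock's, at rest and released (x of cartridge in the frame of seat between -0.009 and 0.009 m and y of cartridge in the frame of seat between -0.002 and 0.002 m and z of cartridge in the frame of seat between -0.002 and 0.002 m and x of nose in the frame of seat above 0.05 m and angle between the x axis of cartridge and the x axis of dock, either way round below 0.04 rad and linear speed of cartridge below 0.01 m/s); the robot touches nothing.
It fails at once if the dock with its carriage and contact is loaded with more than 45 N in all, summed over its contacts (contact force between anything else and dock above 45 N).
It fails at once if with the tail still up (tail centre over 10 mm above its loaded height) the cartridge bears on the dock, carriage or contact with more than 25 N in all (contact force between cartridge and dock above 25 N and z of tail in the frame of seat above 0.01 m).
It fails at once if a bystander is moved by more than 20 to 40 mm (distance of any of blank, vial_tray, beaker, solvent from where it was at the start of the episode above 0.02 m or distance of any of vial0, vial1, vial2, wrench, notebook from where it was at the start of the episode above 0.03 m or distance of pen from where it was at the start of the episode above 0.04 m).
It also fails if it takes over 70 s, if anything falls off the work surface, if the arm or the gripper's body presses on something with over 40 N, if the wrist force passes 120 N, or if a joint passes its speed limit or range.

### The arm

A 6-joint arm with a two-finger parallel gripper is mounted at the origin on the work surface. World frame = base frame: x ahead of the robot, y to its left, z up, the work surface at z = 0. Lengths are in m, angles in rad, forces in N, time in s.
With the tool pointing down it reaches from about 0.375 to 0.975 m from the base axis. Payload 3.8 kg.
Tool frame: the origin (TCP) lies at the very end of the fingers, on their centre line; the grasp point (between the pads) lies 19 mm behind it (bot.pinch_z is the distance from the TCP to the grasp point, in m); x points along the fingers, y is the direction in which the jaws open and shut, and the axes are right-handed (so a half turn about x gives the same grasp; the last joint's range is limited). The gripper opens to 85 mm and grips with 20 to 120 N. Pads are 22 mm wide; open, the fingers measure 114 mm over their backs; the gripper's body (76 mm by 85 mm) begins 54 mm behind the grasp point. The pads swing forward as they close: fully open they stand 13 mm farther back than shut.
Start: joints at [1.176, 0.264, 1.604, -0, 1.274, -0.037], TCP at [0.236, 0.632, 0.231] pointing down, gripper open.
Joint ranges: [-2.63, 2.63], [-0.94, 2.18], [0.31, 2.57], [-1.31, 4.45], [0, 2.66], [-2.55, 2.55]. Speed limits (rad/s): [2.57, 2.57, 3.14, 3.14, 3.14, 3.14].

### API

Orientations are given as a rotation vector (axis times angle).
In Python, from workcell import monitor, imaging, finish_job, bot gives the robot as it stands.
- The arm moves only by the tool jog_arm, never from a script. Its argument "rows" is a list of rows, each a list of 7 numbers: the shift along the tool's x, y, z in m, then the turn, a rotation vector about the tool's x, y, z in rad, then the opening in per cent of the stroke, from 0 (shut) to 100 (fully open). A call has 1 to 20 rows; each row is the pose to reach, as a shift and turn from the pose measured when the call began, along the tool's axes at that moment; what a row does not reach only later rows make up. A row lasts 1/10 s, in which the tool goes at most 50 mm and 8.59 degrees, less where a joint would pass 70% of its speed; a pose out of reach is approached as far as the arm can. A call with a gripper value outside its range is refused whole. The fingers move at their own pace and stop on an object; "force" is the grip in N (left out, the last holds). Time passes only in rows, so rows that repeat a pose let the fingers close. It gives the time, the measured TCP pose, the force and the opening at its end, in the units of the state.
- monitor.read_state(): the state, without advancing time (a new reading comes with each control period).
- imaging.read_camera(name): name is "side" or "top"; returns the picture (420x560x3 uint8, blue, green, red); there is no depth.
- imaging.camera_params(name): a dict with "fx", "fy", "cx", "cy" (pixels), "T" (4x4, takes a point from camera to world coordinates). Camera axes: x right, y down, z forward; pixel columns grow to the right and rows downward; lengths in m; the calibration is good to about 2 mm. A picture is of the moment at which its call begins. camera_params takes no time and is no camera call.
- finish_job(): hands the job in, once; it reports no verdict.
The state is a dict: "time": time; "q": joint angles; "joint_vel": joint speeds; "joint_torque": joint torques, N m; "tool_pos": TCP position; "tcp_rot": TCP orientation; "wrist_force": force on the tool from outside, world axes, zero at the start; "torque": the same for the moment, N m; "width": opening from 0.0 (shut) to 1.0 (fully open).
Only numpy, scipy, OpenCV 4.12 (cv2) and the standard library are available. Lean on these libraries where they do the work, as an engineer would, in place of code of your own. Each camera call takes 0.05 s, during which the arm holds its last target. There are 200 camera calls.

## Working session

There is one attempt and no reset: what is moved stays moved. The work goes in short steps, Python scripts to look and compute and a tool call to move; the robot and the scene stay as the last step left them, time stands still between calls to the robot, and variables do not carry over. Pictures are saved under pics/ and viewed, about 8 in all and at most 12, crops included, and the job is handed in when it is done.

Besides the shell and the picture viewer there is one more tool, called after "Emit:" as name(argument=value, ...) on one line, values as JSON. jog_arm: Moves the arm, as the interface text tells. Its arguments: {"type":"object","properties":{"rows":{"type":"array","items":{"type":"array","items":{"type":"number"}}},"force":{"type":"number"}},"required":["rows"]}

```bash
ls; mkdir -p pics
python3 - <<'E'
from workcell import monitor, imaging, bot
import cv2,numpy as np
for n in("top","side"):
    cv2.imwrite(f"pics/{n}0.png",imaging.read_camera(n)); p=imaging.camera_params(n); print(n,p['fx'],p['fy'],p['cx'],p['cy']); print(np.round(np.array(p['T']),4))
s=monitor.read_state(); print({k:np.round(v,4).tolist() for k,v in s.items()}); print(bot.pinch_z)
E
```

```text
pics
top 430.98761384797376 430.98761384797376 282.45642045213924 218.0011099385231
[[-1.7000e-03 -9.9720e-01  7.5200e-02  4.7890e-01]
 [-9.9990e-01  9.0000e-04 -1.0800e-02  1.5000e-03]
 [ 1.0700e-02 -7.5200e-02 -9.9710e-01  1.1522e+00]
 [ 0.0000e+00  0.0000e+00  0.0000e+00  1.0000e+00]]
side 532.0744192860641 532.0744192860641 280.86189110872533 210.20842039864974
[[-0.9656 -0.1273  0.2268  0.2638]
 [-0.259   0.5505 -0.7936  1.1111]
 [-0.0238 -0.8251 -0.5645  0.8598]
 [ 0.      0.      0.      1.    ]]
{'time': 0.1, 'q': [1.1761, 0.2647, 1.6053, -0.0, 1.2737, -0.0369], 'joint_vel': [0.0017, -0.0023, -0.002, -0.002, 0.0031, 0.0011], 'joint_torque': [0.0005, -51.6709, -36.8589, -0.0001, 0.0064, 0.0], 'tool_pos': [0.2362, 0.6316, 0.2301], 'tcp_rot': [0.2792, 1.5529, -0.2824], 'wrist_force': [-0.1419, -0.3047, -1.1531], 'torque': [-0.0021, 0.0358, -0.0361], 'width': 0.9997}
0.0187
```

View pics/top0.png

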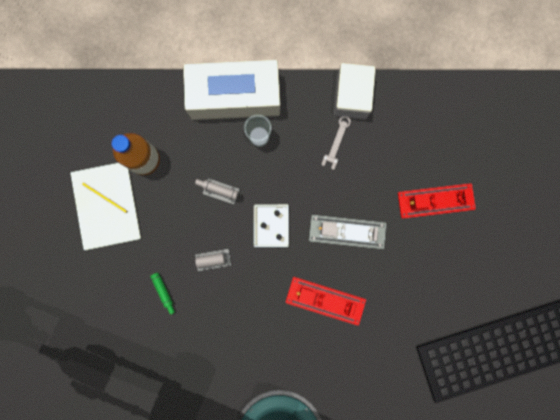

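View pics/side0.png

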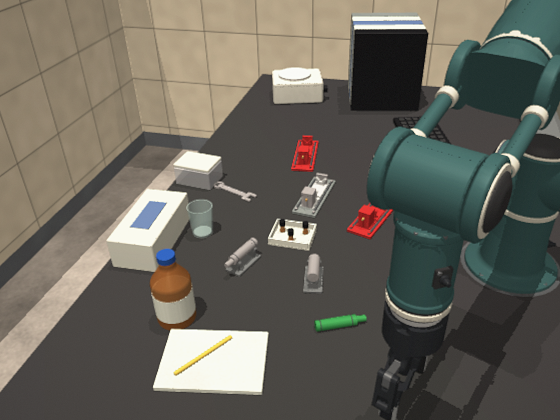

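The top view shows the cartridge candidates: a steel one with a thin nose at (217,190), the plain blank at (212,260), and a green look-alike at (163,293). The dock candidates are the grey one at (348,232) and two red ones at (437,200) and (326,301). By the description I choose the steel one at (217,190) and the grey dock. Next is a close crop to check both.

Run:
```python
import cv2,numpy as np
t=cv2.imread("pics/top0.png");s=cv2.imread("pics/side0.png")
def c(i,x,y,w,h): return cv2.resize(i[y:y+h,x:x+w],(400,300),interpolation=cv2.INTER_CUBIC)
m=np.vstack([np.hstack([c(t,185,160,64,48),c(t,300,196,96,72)]),np.hstack([c(s,210,225,64,48),c(s,276,163,72,54)])])
cv2.imwrite("pics/m1.png",m)
```

```text
(no output)
```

View pics/m1.png

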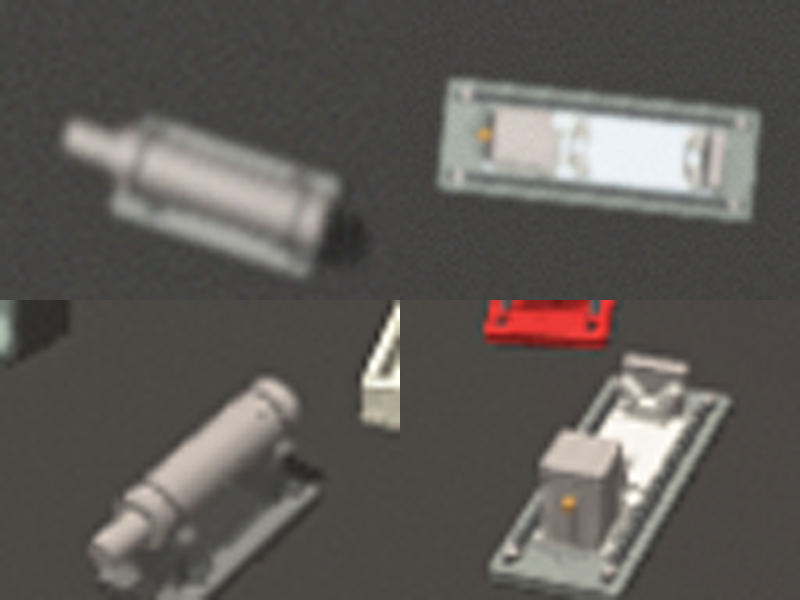

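The crop confirms both choices: the noseed steel cartridge in its stand, nose at the upper left (195,181), tail near (236,194). The grey dock has its hood at the left (brass rod at (316,228)) and its end stop at the right (370,234). Now I measure both.

```bash
cat > h.py <<'E'
import cv2,numpy as np
from workcell import imaging
P={n:imaging.camera_params(n) for n in("top","side")}
def ray(n,u,v,z):
    p=P[n];T=np.array(p['T']);d=T[:3,:3]@np.array([(u-p['cx'])/p['fx'],(v-p['cy'])/p['fy'],1.]);o=T[:3,3]
    return o+d*(z-o[2])/d[2]
def proj(n,X):
    p=P[n];T=np.array(p['T']);c=T[:3,:3].T@(np.asarray(X)-T[:3,3]);return np.array([p['fx']*c[0]/c[2]+p['cx'],p['fy']*c[1]/c[2]+p['cy']])
E
python3 - <<'E'
from h import *
t=cv2.imread("pics/top0.png").astype(int)
def comp(mask,seed):
    n,l=cv2.connectedComponents(mask.astype(np.uint8)); return l==l[seed[1],seed[0]]
bright=t.sum(2)>240
# dock plate
d=np.zeros(bright.shape,bool); d[205:260,300:395]=bright[205:260,300:395]
d=comp(d,(348,232)); ys,xs=np.nonzero(d)
r=cv2.minAreaRect(np.c_[xs,ys].astype(np.float32)); b=cv2.boxPoints(r); print("dock px",r)
W=np.array([ray("top",*q,.010) for q in b]); print(W.round(4)); print("mean",W.mean(0), "sides",np.linalg.norm(W-np.roll(W,1,0),axis=1))
# centroid of area (no sign bias from noise)
print("centroid",ray("top",xs.mean(),ys.mean(),.01))
# cartridge pink
R=t[...,2];G=t[...,1];B=t[...,0]
m=(R-G>=2)&bright; c=np.zeros_like(m); c[165:215,185:250]=m[165:215,185:250]; 
c=comp(cv2.morphologyEx(c.astype(np.uint8),cv2.MORPH_OPEN,np.ones((3,3),np.uint8)),(217,190))
for y in range(174,206,1): print(y,''.join('#' if c[y,x] else ('.' if bright[y,x] else ' ') for x in range(188,246)))
print()
for y in range(212,256,2): print(y,' '.join(f"{G[y,x]:3d}" for x in range(310,388,2)))
E
```

```text
dock px ((347.26300048828125, 231.50137329101562), (77.04800415039062, 28.68363380432129), 6.009005546569824)
[[ 0.5019 -0.077   0.01  ]
 [ 0.5777 -0.0855  0.01  ]
 [ 0.556  -0.2896  0.01  ]
 [ 0.4802 -0.2801  0.01  ]]
mean [ 0.52895954 -0.18302642  0.01      ] sides [0.20419823 0.07629223 0.20523508 0.07634266]
centroid [ 0.52877129 -0.18285114  0.01      ]
174                                                           
175                                                           
176                                                           
177                                                           
178          .          ....                                  
179        ######    ..........                               
180        ############...........                            
181       .###############..........                          
182       .#################...........                       
183       .###################.###.........                   
184        #######################............                
185          ########################.........
[... 4097 characters left out ...]
 120 132 128 133 138 148 148 148 145 137 140 167 147 102  66
248  68  66  67  66  68  67  67  69  68  66  66  70  67  67  68  69  66  68  68  66  63  64  64  66  71  68  70  70  79  90  88  89  93 107 124 127 128  89  63
250  69  67  72  68  67  67  65  67  68  63  70  70  68  69  71  66  65  65  67  70  70  68  70  64  66  69  70  69  67  67  68  68  68  67  69  65  72  68  65
252  73  67  71  70  64  65  65  68  68  69  66  66  71  71  70  72  66  65  69  70  65  68  69  67  68  68  66  65  68  69  66  67  66  70  70  67  66  68  65
254  69  69  66  63  70  70  68  68  67  65  66  68  65  67  70  67  70  69  67  68  66  69  68  64  68  67  73  69  69  72  71  67  69  64  71  64  68  68  65
```

```bash
cat > meas.py <<'E'
from h import *
def keep(mask,box,seed,k=0):
    m=np.zeros(mask.shape,np.uint8);x0,y0,x1,y1=box;m[y0:y1,x0:x1]=mask[y0:y1,x0:x1]
    if k:m=cv2.morphologyEx(m,cv2.MORPH_OPEN,np.ones((k,k),np.uint8))
    n,l=cv2.connectedComponents(m);return l==l[seed[1],seed[0]]
def axis(m):
    ys,xs=np.nonzero(m);p=np.c_[xs,ys].astype(np.float32)
    v=cv2.fitLine(p,cv2.DIST_L2,0,.01,.01).ravel();s=(p-v[2:])@v[:2];w=(p-v[2:])@np.array([-v[1],v[0]])
    return v,s,w
E
python3 - <<'E'
from meas import *
t=cv2.imread("pics/top0.png").astype(int);s=cv2.imread("pics/side0.png").astype(int)
U=8
def up(i):return cv2.resize(i.astype(np.float32),None,fx=U,fy=U,interpolation=cv2.INTER_LINEAR)
# dock plate with half-level
g=up(t[205:260,300:395].mean(2)); m=g>112
n,l,st,_=cv2.connectedComponentsWithStats(m.astype(np.uint8)); m=l==1+np.argmax(st[1:,4])
ys,xs=np.nonzero(m); r=cv2.minAreaRect(np.c_[xs,ys].astype(np.float32)); b=(cv2.boxPoints(r)+.5)/U-.5+[300,205]
W=np.array([ray("top",*q,.010) for q in b]); print("dock",W.mean(0).round(4),np.linalg.norm(W-np.roll(W,1,0),axis=1).round(4),[ (np.degrees(np.arctan2(*(W[i]-W[i-1])[1::-1]))).round(2) for i in range(4)],"area px->mm2",m.sum()/64)
c=np.array([(xs.mean()+.5)/U-.5+300,(ys.mean()+.5)/U-.5+205]);print("centroid",ray("top",*c,.01))
# hull-based moment angle
h=cv2.convexHull(np.c_[xs,ys].astype(np.int32)); M=cv2.moments(h);print("hull centroid",ray("top",(M['m10']/M['m00']+.5)/U-.5+300,(M['m01']/M['m00']+.5)/U-.5+205,.01),"ang px",np.degrees(.5*np.arctan2(2*M['mu11'],M['mu20']-M['mu02'])))
# cartridge
for n,im,box,seed in(("top",t,(185,165,250,215),(217,190)),("side",s,(215,230,270,275),(242,257))):
    R,G,B=im[...,2],im[...,1],im[...,0]
    for th in(3,6,9):
        m=keep((R-G>=th)&(R>95),box,seed,3)
        v,ss,w=axis(m)
        if v[0]>0: v[:2]*=-1; ss=-ss
        # body-only refit
        e=[v[2:]+v[:2]*np.percentile(ss,q) for q in(.3,99.7)]
        print(n,th,m.sum(),"tail",e[0],ray(n,*e[0],.04)[:2].round(4),"nose",e[1],ray(n,*e[1],.04)[:2].round(4),"L",np.linalg.norm(ray(n,*e[0],.04)-ray(n,*e[1],.04)).round(4),"w",np.ptp(w))
E
```

```text
dock [ 0.5292 -0.1832  0.01  ] [0.2015 0.0724 0.2025 0.0724] [np.float64(83.97), np.float64(-6.32), np.float64(-96.02), np.float64(172.91)] area px->mm2 1991.65625
centroid [ 0.52888467 -0.18281856  0.01      ]
hull centroid [ 0.52897931 -0.18279967  0.01      ] ang px 6.1273012597898235
top 3 363 tail [236.24312 195.29378] [0.6219 0.1092] nose [195.07391 180.86247] [0.6597 0.2164] L 0.1136 w 9.398424
top 6 141 tail [231.3382  193.65823] [0.6262 0.122 ] nose [207.78162 185.01518] [0.6488 0.1833] L 0.0653 w 6.6661806
top 9 235200 tail [558.  209.5] [ 0.5843 -0.7298] nose [  1.  209.5] [0.5853 0.7138] L 1.4436 w 419.0
side 3 234865 tail [557.9844  209.49835] [-0.129  -0.2118] nose [  1.015625 209.38248 ] [1.3577 0.1313] L 1.5258 w 419.1163
side 6 234891 tail [557.98566 209.4983 ] [-0.129  -0.2118] nose [  1.0143433 209.39206  ] [1.3577 0.1314] L 1.5257 w 419.10663
side 9 235041 tail [557.99255 209.49942] [-0.129  -0.2118] nose [  1.0074768 209.44441  ] [1.3575 0.1316] L 1.5257 w 419.0552
```

Run:
```python
from meas import *
D=np.array([.529,-.183]);a=np.radians(83.96);ex=np.array([np.cos(a),np.sin(a)]);ey=np.array([-ex[1],ex[0]])
t=cv2.imread("pics/top0.png").astype(int)
def pw(x,y,z):return np.r_[D+ex*x+ey*y,z]
# colour profile along dock axis at given height, averaged across +-5 mm
for nm,z,xs in(("hood",.0575,np.arange(.046,.104,.002)),("stop",.042,np.arange(-.064,-.036,.0015))):
    print(nm)
    for x in xs:
        v=[]
        for y in np.arange(-.006,.0061,.002):
            u=proj("top",pw(x,y,z)); v.append(cv2.getRectSubPix(t.astype(np.float32),(1,1),tuple(map(float,u))).ravel())
        print(round(x*1e3,1),np.mean(v,0).round(0)[::-1],end=' ; ')
    print()
# side overlay
s=cv2.imread("pics/side0.png")
C=np.array([.6371,.1523]);b=np.radians(70.57);f=np.array([np.cos(b),np.sin(b)]);g=np.array([-f[1],f[0]])
def dots(img,n,pts,k,o,col):
    for p in pts:
        u=(proj(n,p)-o+.5)*k; cv2.circle(img,tuple(np.round(u).astype(int)),2,col,-1)
out=[]
for n,im,(x,y,w,h) in(("top",t.astype(np.uint8),(185,160,64,48)),("top",t.astype(np.uint8),(300,200,88,66)),("side",s,(210,225,64,48)),("side",s,(280,165,64,48))):
    k=400/w;c=cv2.resize(im[y:y+h,x:x+w],(400,300),interpolation=cv2.INTER_CUBIC);o=np.array([x,y])
    dots(c,n,[np.r_[C+f*q+g*r,.04] for q,r in((.067,0),(-.045,0),(-.045,.012),(-.045,-.012),(.045,.012),(.045,-.012),(0,0))],k,o,(0,0,255))
    dots(c,n,[pw(q,r,.01) for q in(-.1,.1) for r in(-.035,.035)],k,o,(0,0,255))
    dots(c,n,[pw(q,0,.0575) for q in(.055,.091)],k,o,(255,0,0))
    dots(c,n,[pw(q,r,.042) for q in(-.045,-.053) for r in(-.017,.017)],k,o,(0,160,0))
    out.append(c)
cv2.imwrite("pics/m2.png",np.vstack([np.hstack(out[:2]),np.hstack(out[2:])]))
```

```text
hood
46.0 [212. 204. 197.] ; 48.0 [212. 204. 198.] ; 50.0 [212. 204. 198.] ; 52.0 [213. 204. 197.] ; 54.0 [213. 204. 197.] ; 56.0 [213. 204. 198.] ; 58.0 [213. 205. 199.] ; 60.0 [214. 204. 199.] ; 62.0 [213. 204. 198.] ; 64.0 [214. 204. 198.] ; 66.0 [213. 204. 198.] ; 68.0 [209. 200. 195.] ; 70.0 [196. 187. 181.] ; 72.0 [173. 160. 151.] ; 74.0 [156. 139. 118.] ; 76.0 [156. 135. 104.] ; 78.0 [165. 145. 109.] ; 80.0 [167. 152. 122.] ; 82.0 [161. 155. 136.] ; 84.0 [159. 160. 148.] ; 86.0 [159. 165. 156.] ; 88.0 [163. 169. 161.] ; 90.0 [166. 173. 165.] ; 92.0 [169. 176. 167.] ; 94.0 [170. 177. 168.] ; 96.0 [169. 177. 168.] ; 98.0 [169. 176. 167.] ; 100.0 [160. 167. 159.] ; 102.0 [135. 140. 134.] ; 
stop
-64.0 [156. 149. 146.] ; -62.5 [136. 131. 128.] ; -61.0 [133. 130. 127.] ; -59.5 [151. 150. 146.] ; -58.0 [178. 178. 175.] ; -56.5 [203. 205. 202.] ; -55.0 [212. 214. 212.] ; -53.5 [215. 217. 215.] ; -52.0 [208. 210. 210.] ; -50.5 [203. 205. 205.] ; -49.0 [202. 205. 205.] ; -47.5 [214. 218. 219.] ; -46.0 [226. 231. 233.] ; -44.5 [232. 237. 241.] ; -43.0 [236. 241. 245.] ; -41.5 [237. 242. 246.] ; -40.0 [237. 242. 246.] ; -38.5 [236. 242. 246.] ; -37.0 [237. 242. 246.] ;
```

View pics/m2.png

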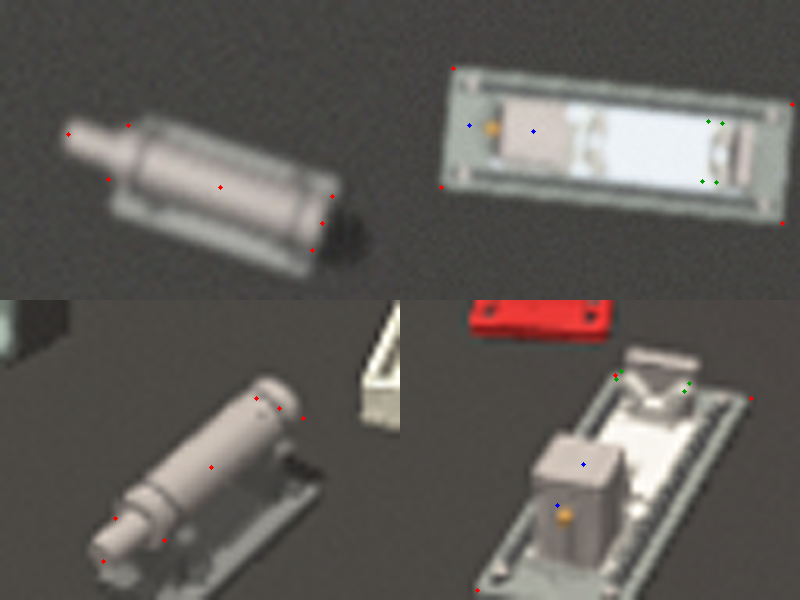

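Both views agree on the cartridge: origin at about (0.637, 0.1525), axis at 70.6°, apparent length 113.6 mm against 112. The dock plate measures 201 x 72 mm with yaw 83.96°. The hood's far edge lies 72 mm ahead of the plate centre, so the seat is about 19 mm behind the plate centre, near (0.527, -0.202). Next I work out the move to above the cartridge.

```bash
cat > mv.py <<'E'
import numpy as np
from scipy.spatial.transform import Rotation as Ro
from workcell import monitor
def st():
    s=monitor.read_state();return s,np.array(s['tool_pos']),Ro.from_rotvec(s['tcp_rot'])
def tool(yaw,tilt=0.):
    """tool with its x down, z along cartridge axis (heading yaw) or opposite - nearest to present; tilt>0 nose down"""
    _,_,R0=st();f=np.array([np.cos(yaw)*np.cos(tilt),np.sin(yaw)*np.cos(tilt),-np.sin(tilt)])
    s=np.array([-np.sin(yaw),np.cos(yaw),0]);d=-np.cross(f,s)
    c=[Ro.from_matrix(np.c_[d,np.cross(k*f,d),k*f]) for k in(1,-1)]
    return min(c,key=lambda R:(R0.inv()*R).magnitude())
def delta(p,R):
    s,p0,R0=st();return np.r_[R0.inv().apply(np.asarray(p)-p0),(R0.inv()*R).as_rotvec()].round(4).tolist()
E
python3 - <<'E'
from mv import *
s,p,R=st();print(R.as_matrix().round(3))
T=tool(np.radians(70.57));print(T.as_matrix().round(3))
print(delta([.637,.1525,.18],T))
E
```

```text
[[-0.001  0.35   0.937]
 [-0.002  0.937 -0.35 ]
 [-1.    -0.002 -0.   ]]
[[ 0.     0.943 -0.333]
 [ 0.    -0.333 -0.943]
 [-1.     0.    -0.   ]]
[0.0507, -0.3083, 0.5433, 1.5521, 0.0015, 0.0017]
```

Emit:
jog_arm(rows=[[0,-0.308,0.543,1.552,0.0015,0.0017,60],[0,-0.308,0.543,1.552,0.0015,0.0017,60],[0,-0.308,0.543,1.552,0.0015,0.0017,60],[0,-0.308,0.543,1.552,0.0015,0.0017,60],[0,-0.308,0.543,1.552,0.0015,0.0017,60],[0,-0.308,0.543,1.552,0.0015,0.0017,60],[0,-0.308,0.543,1.552,0.0015,0.0017,60],[0,-0.308,0.543,1.552,0.0015,0.0017,60],[0,-0.308,0.543,1.552,0.0015,0.0017,60],[0,-0.308,0.543,1.552,0.0015,0.0017,60],[0,-0.308,0.543,1.552,0.0015,0.0017,60],[0,-0.308,0.543,1.552,0.0015,0.0017,60],[0,-0.308,0.543,1.552,0.0015,0.0017,60],[0,-0.308,0.543,1.552,0.0015,0.0017,60],[0.06,-0.308,0.543,1.552,0.0015,0.0017,60],[0.06,-0.308,0.543,1.552,0.0015,0.0017,60],[0.06,-0.308,0.543,1.552,0.0015,0.0017,60],[0.06,-0.308,0.543,1.552,0.0015,0.0017,60]])

```text
time: 1.9
tool_pos: [0.6365, 0.1537, 0.1713]
tcp_rot: [1.454, 1.03, -1.454]
wrist_force: [0.3, -0.1, 0.7]
width: 0.594
```

Run:
```python
from mv import *
print(delta([.637,.1525,.0215],tool(np.radians(70.57))))
```

```text
[0.1498, 0.0009, 0.001, 0.0012, -0.0, 0.0002]
```

Emit:
jog_arm(rows=[[0.04,0.001,0.001,0.001,0,0,60],[0.08,0.001,0.001,0.001,0,0,60],[0.11,0.001,0.001,0.001,0,0,60],[0.13,0.001,0.001,0.001,0,0,60],[0.145,0.001,0.001,0.001,0,0,60],[0.15,0.001,0.001,0.001,0,0,60],[0.15,0.001,0.001,0.001,0,0,60],[0.15,0.001,0.001,0.001,0,0,60]])

```text
time: 2.7
tool_pos: [0.6386, 0.1529, 0.0231]
tcp_rot: [1.456, 1.028, -1.452]
wrist_force: [0.4, 0.4, 0.2]
width: 0.601
```

Run:
```python
from mv import *
from h import *
s,p,R=st();print(p,s['wrist_force'],s['width'])
o=[]
for n,(x,y,w,h) in(("top",(185,150,80,60)),("side",(200,190,96,72))):
    im=imaging.read_camera(n);cv2.imwrite(f"pics/{n}1.png",im);o.append(cv2.resize(im[y:y+h,x:x+w],(400,300),interpolation=cv2.INTER_CUBIC))
cv2.imwrite("pics/m3.png",np.hstack(o))
```

```text
[0.63859104 0.15287628 0.02310147] [0.42004903 0.41712638 0.17296238] 0.6011135837378923
```

View pics/m3.png

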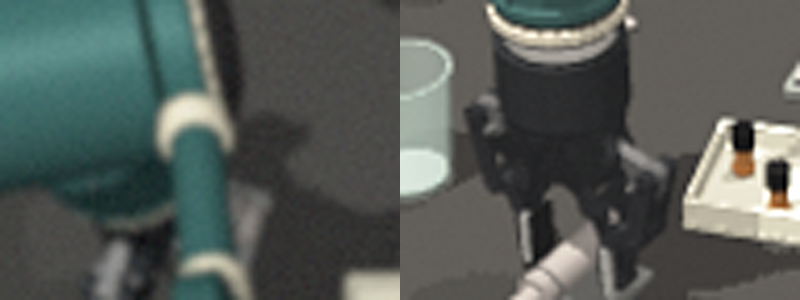

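The picture shows the two fingers straddling the cartridge's mid-body, clear of the beaker. I close now.

Emit:
jog_arm(rows=[[0.0015,0,0,0,0,0,30],[0.0015,0,0,0,0,0,20],[0.0015,0,0,0,0,0,10],[0.0015,0,0,0,0,0,0],[0.0015,0,0,0,0,0,0],[0.0015,0,0,0,0,0,0],[0.0015,0,0,0,0,0,0],[0.0015,0,0,0,0,0,0]], force=40)

```text
time: 3.6
tool_pos: [0.6376, 0.1535, 0.0227]
tcp_rot: [1.456, 1.03, -1.453]
wrist_force: [-4.8, 2.2, 7.0]
width: 0.264
```

Emit:
jog_arm(rows=[[0,0,0,0,0,0,0],[0,0,0,0,0,0,0],[-0.01,0,0,0,0,0,0],[-0.03,0,0,0,0,0,0],[-0.06,0,0,0,0,0,0],[-0.1,0,0,0,0,0,0],[-0.13,0,0,0,0,0,0],[-0.14,0,0,0,0,0,0],[-0.14,0,0,0,0,0,0],[-0.14,0,0,0,0,0,0]], force=90)

```text
time: 4.6
tool_pos: [0.6365, 0.153, 0.1611]
tcp_rot: [1.454, 1.031, -1.455]
wrist_force: [-0.6, 0.3, -2.4]
width: 0.25
```

Run:
```python
from mv import *
s,p,R=st();print(p,s['wrist_force'],s['torque'],s['width'],s['q'])
S=np.array([.527,-.2019]);yaw=np.radians(83.96);ex=np.array([np.cos(yaw),np.sin(yaw)])
T=tool(yaw,0.2);print(T.as_matrix().round(3))
# above: nose 30 mm behind mouth, high
def tgt(nx,nz,a,off=0.):
    o=np.r_[S+ex*(nx-.067*np.cos(a)),.04+nz+.067*np.sin(a)]   # cartridge origin
    T=tool(yaw,a); return o-T.apply([-.0187,0,0]),T
for nx,nz in((.030,.10),):
    print(delta(*tgt(nx,nz,.2)),tgt(nx,nz,.2)[0])
```

```text
[0.63645813 0.15299369 0.16108036] [-0.58711509  0.28526246 -2.39581916] [-0.04171582  0.03609926  0.07723594] 0.25011103032097187 [1.97220229e-01 2.76237948e-01 1.72126276e+00 1.31876680e-03
 1.14522934e+00 5.35663564e-01]
[[-0.021  0.994 -0.103]
 [-0.198 -0.105 -0.975]
 [-0.98   0.     0.199]]
[0.0259, 0.0239, 0.4094, -0.2326, -0.1997, 0.0249] [ 0.52285637 -0.24106097  0.1349836 ]
```

Emit:
jog_arm(rows=[[0,0.005,0.03,-0.02,-0.02,0,0],[0,0.01,0.07,-0.04,-0.04,0,0],[0,0.01,0.11,-0.07,-0.06,0.01,0],[0,0.012,0.15,-0.1,-0.08,0.01,0],[0,0.015,0.19,-0.13,-0.1,0.01,0],[0,0.018,0.23,-0.15,-0.13,0.015,0],[0,0.02,0.27,-0.18,-0.15,0.02,0],[0.01,0.022,0.31,-0.2,-0.17,0.02,0],[0.02,0.023,0.345,-0.22,-0.19,0.022,0],[0.026,0.024,0.375,-0.233,-0.2,0.025,0],[0.026,0.024,0.395,-0.233,-0.2,0.025,0],[0.026,0.024,0.405,-0.233,-0.2,0.025,0],[0.026,0.024,0.409,-0.233,-0.2,0.025,0],[0.026,0.024,0.409,-0.233,-0.2,0.025,0],[0.026,0.024,0.409,-0.233,-0.2,0.025,0],[0.026,0.024,0.409,-0.233,-0.2,0.025,0]])

```text
time: 6.2
tool_pos: [0.5235, -0.2399, 0.1349]
tcp_rot: [1.128, 1.016, -1.38]
wrist_force: [0.8, 0.3, -0.9]
width: 0.252
```

```bash
cat >> mv.py <<'E'
S=np.array([.527,-.2019]);yaw=np.radians(83.96);ex=np.array([np.cos(yaw),np.sin(yaw)]);ey=np.array([-ex[1],ex[0]])
def tgt(nx,nz,a,ny=0.):
    o=np.r_[S+ex*(nx-.067*np.cos(a))+ey*ny,.04+nz+.067*np.sin(a)]
    T=tool(yaw,a); return o-T.apply([-.0187,0,0]),T
def now():
    s,p,R=st();f=-R.as_matrix()[:,2];o=p+R.apply([-.0187,0,0]);n=o+.067*f;q=n[:2]-S
    return dict(nose_mm=(1e3*np.r_[q@ex,q@ey,n[2]-.04]).round(2),tilt=round(-np.arcsin(f[2]),4),dyaw=round(np.arctan2(f[1],f[0])-yaw,4),F=np.r_[np.array(s['wrist_force'])[:2]@ex,np.array(s['wrist_force'])[:2]@ey,s['wrist_force'][2]].round(2),M=np.round(s['torque'],2),w=round(s['width'],3),t=s['time'])
E
python3 - <<'E'
from mv import *
from h import *
print(now())
o=[]
for n,(x,y,w,h) in(("top",(284,184,112,84)),("side",(260,120,112,84))):
    im=imaging.read_camera(n);cv2.imwrite(f"pics/{n}2.png",im);o.append(cv2.resize(im[y:y+h,x:x+w],(400,300),interpolation=cv2.INTER_CUBIC))
cv2.imwrite("pics/m4.png",np.hstack(o))
E
```

```text
{'nose_mm': array([31.21, -0.41, 99.9 ]), 'tilt': np.float64(0.2001), 'dyaw': np.float64(0.0014), 'F': array([ 0.34, -0.74, -0.94]), 'M': array([0.15, 0.01, 0.  ]), 'w': 0.252, 't': 6.2}
```

View pics/m4.png

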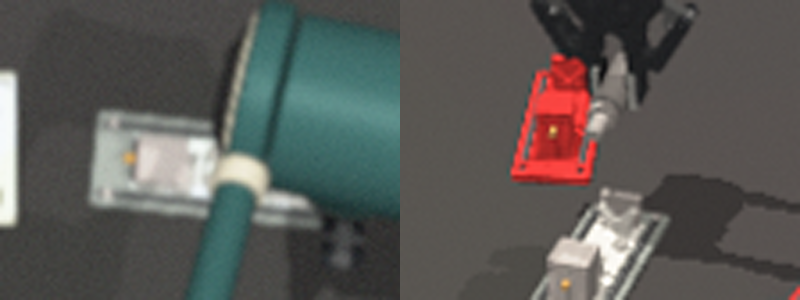

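Run:
```python
from mv import *
from h import *
def P3(x,y,z):return np.r_[S+ex*x+ey*y,.04+z]
for f in("side0","side2","top0"):
    im=cv2.imread(f"pics/{f}.png").astype(int);n=f[:-1]
    B,G,R=im[...,0],im[...,1],im[...,2];m=(R-B>45)&(G-B>15);b=(295,180,325,215) if n=="side" else (308,218,330,240)
    k=np.zeros(m.shape,bool);k[b[1]:b[3],b[0]:b[2]]=m[b[1]:b[3],b[0]:b[2]];ys,xs=np.nonzero(k)
    c=(xs.mean(),ys.mean());w=ray(n,*c,.04);q=w[:2]-S;print(f,k.sum(),c,"brass at seat-frame mm",1e3*q@ex,1e3*q@ey)
im=cv2.imread("pics/side2.png");v=now();x,y,z=v['nose_mm']/1e3;print("pred nose",proj("side",P3(x,y,z)))
# pixels per mm in seat axes at nose
for d in((.001,0,0),(0,.001,0),(0,0,.001)):print(proj("side",P3(x+d[0],y+d[1],z+d[2]))-proj("side",P3(x,y,z)))
g=im.mean(2).astype(int)
for r in range(146,164):print(r,' '.join(f"{g[r,c]:3d}" for c in range(302,334)))
# hood top in side0: front(top) edges left/right of the pink top at x=91,z=57.5-40
g=cv2.imread("pics/side2.png").mean(2).astype(int);print("hood pred L/R",proj("side",P3(.091,.0125,.0175)),proj("side",P3(.091,-.0125,.0175)))
for r in range(184,206,2):print(r,' '.join(f"{g[r,c]:3d}" for c in range(294,326)))
```

```text
side0 7 (np.float64(305.7142857142857), np.float64(199.0)) brass at seat-frame mm 91.797665855105 -2.9056917043748807
side2 8 (np.float64(305.875), np.float64(198.875)) brass at seat-frame mm 91.04378903258531 -2.6862034270030914
top0 9 (np.float64(320.0), np.float64(228.0)) brass at seat-frame mm 94.75214102233667 0.27180857373117173
pred nose [313.69052115 157.8868414 ]
[-0.11188208  0.16453519]
[0.34130948 0.05526067]
[ 0.00393987 -0.31574757]
146 127 128 129 129 130 130 120 115 120 129 100  59 100 109 108 113 119 122 121 114 107  95 114  99  52  27  46  78  85  84  84  84
147 128 128 126 128 128 128 120 125 129 130 108  90  96  95  88  89 103 110 114 111 104  89 110 106  60  31  65  82  85  83  84  84
148 127 127 127 128 128 128 117 122 127 127 109 109 121 145 135 115 111  96  98 106  99  77 108 110  65  47  76  85  85  84  84  84
149 127 127 127 128 127 128 108 112 127 121 119 151 180 190 152 124 121 110  86  90  90  73 108 118  87  70  82  84  84  84  84  84
150 128 129 129 128 129 130 108 107 125 120 123 143 134 108 119 121 121 117  94  80  80  72 100 110  95  86  83  84  84  
[... 2548 characters left out ...]
 135 239 250 248 248 219 153 106  75 128
196  76  76  76  76  74  73  77 119 140 140 134 136 137 125 130 134 132 137 112  94  97 115 134 180 196 245 220 135 102  87 152 169
198  77  75  75  74  71  91 152 158 152 146 134 149 161 145 135 134 134 130 107  94  96 141 220 255 255 223 130 104  93 159 178 121
200  76  75  74  71 108 161 126 119 149 143 133 123 121 116 128 134 134 130 106  95  96 133 187 182 142 112  97 104 175 184 120  62
202  76  75  72 133 151 112  84 120 138 140 136 137 121 113 127 133 140 134 107  92 106 164 184 147 109 100 121 177 170 107  78  84
204  74  80 135 135 100  87 157 177 156 138 133 136 121 111 130 137 143 133 105 117 176 171 160 128  96 120 181 157  91  75  85  85
```

Run:
```python
from mv import *
print(delta(*tgt(.033,.018,.2)))
```

```text
[0.08, -0.0005, -0.0182, 0.0013, 0.0002, -0.0007]
```

Emit:
jog_arm(rows=[[0.02,-0.0005,-0.005,0.001,0,-0.0005,0],[0.04,-0.0005,-0.009,0.001,0,-0.0005,0],[0.06,-0.0005,-0.014,0.001,0,-0.0005,0],[0.073,-0.0005,-0.0165,0.001,0,-0.0005,0],[0.08,-0.0005,-0.0182,0.001,0,-0.0005,0],[0.08,-0.0005,-0.0182,0.001,0,-0.0005,0],[0.08,-0.0005,-0.0182,0.001,0,-0.0005,0],[0.08,-0.0005,-0.0182,0.001,0,-0.0005,0]])

```text
time: 7.1
tool_pos: [0.5243, -0.2385, 0.0542]
tcp_rot: [1.129, 1.014, -1.38]
wrist_force: [0.9, -0.0, -0.7]
width: 0.251
```

Run:
```python
from mv import *
from h import *
v=now();print(v)
im=imaging.read_camera("side");cv2.imwrite("pics/side3.png",im);t=imaging.read_camera("top");cv2.imwrite("pics/top3.png",t)
def P3(x,y,z):return np.r_[S+ex*x+ey*y,.04+z]
x,y,z=v['nose_mm']/1e3;print("pred nose",proj("side",P3(x,y,z)),"top",proj("top",P3(x,y,z)))
o=[]
for i,(x0,y0,w,h) in((im,(280,160,60,60)),(t,(308,205,60,60))):o.append(cv2.resize(i[y0:y0+h,x0:x0+w],(400,400),interpolation=cv2.INTER_CUBIC))
cv2.imwrite("pics/m5.png",np.hstack(o))
```

```text
{'nose_mm': array([32.73, -1.08, 19.17]), 'tilt': np.float64(0.2009), 'dyaw': np.float64(0.0), 'F': array([ 0.05, -0.89, -0.73]), 'M': array([ 0.09,  0.03, -0.01]), 'w': 0.251, 't': 7.1}
pred nose [312.98142167 182.88398797] top [345.04590618 229.61520269]
```

View pics/m5.png

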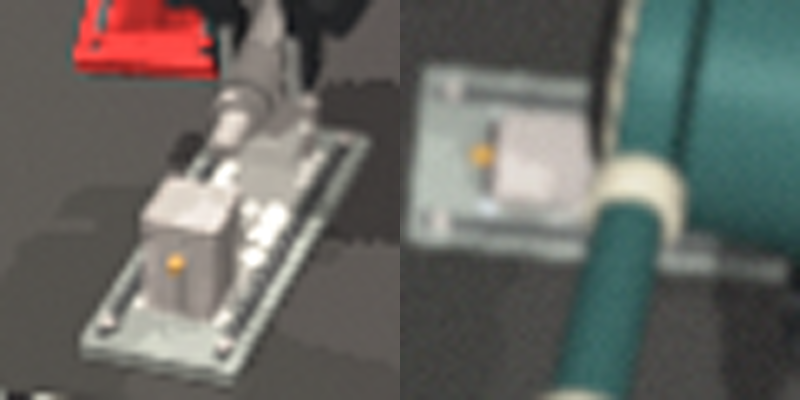

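Run:
```python
from mv import *
from h import *
v=now();x,y,z=v['nose_mm']/1e3;a=.2
def P3(x,y,z):return np.r_[S+ex*x+ey*y,.04+z]
im=cv2.imread("pics/side3.png");x0,y0,k=288,166,20
c=cv2.resize(im[y0:y0+30,x0:x0+40],None,fx=k,fy=k,interpolation=cv2.INTER_CUBIC)
# contrast
c=cv2.convertScaleAbs(c,alpha=1.0)
def pl(pts,col):
    q=[np.round((proj("side",p)-[x0,y0]+.5)*k).astype(int) for p in pts]; cv2.polylines(c,[np.array(q)],False,col,1)
th=np.linspace(0,2*np.pi,40)
def ring(s,r):return [P3(x-s*np.cos(a)+r*np.sin(t)*np.sin(a),y+r*np.cos(t),z+s*np.sin(a)+r*np.sin(t)*np.cos(a)) for t in th]
pl(ring(0,.007),(0,0,255));pl(ring(.022,.007),(0,0,255));pl(ring(.022,.012),(0,0,255))
h=.0125
pl([P3(.091,-h,.0175),P3(.091,h,.0175),P3(.055,h,.0175),P3(.055,-h,.0175),P3(.091,-h,.0175)],(255,0,0))
cv2.imwrite("pics/m6.png",c)
```

```text
(no output)
```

View pics/m6.png

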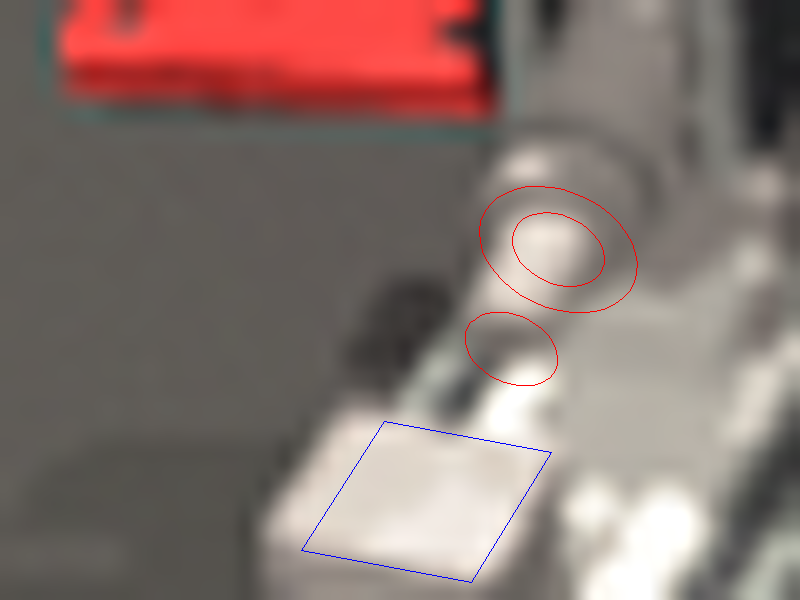

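The view shows the nose ahead of the fingers, end at about (313.5,182). The hood top spans about (301–316, 187–195), so hood and nose are laterally in line with the plan to about 1 mm. From the grasp readings I set the in-hand offset: axis about 1.4 mm below the grasp point, nose about 2.5 mm short. Next I go in front of the mouth and feel from there.

```bash
cat >> mv.py <<'E'
HX,HL=-.0173,.0645   # axis in tool x; nose distance from grasp point
def tgt(nx,nz,a,ny=0.):
    n=np.r_[S+ex*nx+ey*ny,.04+nz];T=tool(yaw,a);f=-T.as_matrix()[:,2]
    return n-HL*f-T.apply([HX,0,0]),T
def now():
    s,p,R=st();f=-R.as_matrix()[:,2];n=p+R.apply([HX,0,0])+HL*f;q=n[:2]-S;t=n-.112*f;w=np.array(s['wrist_force'])
    return dict(nose=(1e3*np.r_[q@ex,q@ey,n[2]-.04]).round(2).tolist(),tailz=round(1e3*(t[2]-.04),1),tilt=round(-np.arcsin(f[2]),4),dyaw=round(np.arctan2(f[1],f[0])-yaw,4),F=np.r_[w[:2]@ex,w[:2]@ey,w[2]].round(2).tolist(),M=np.round(s['torque'],2).tolist(),w=round(s['width'],3),t=round(s['time'],2))
E
python3 - <<'E'
from mv import *
print(now());print(delta(*tgt(.047,.018,.2)));print(delta(*tgt(.047,-.002,.2)))
E
```

```text
{'nose': [30.01, -0.87, 18.18], 'tailz': np.float64(40.5), 'tilt': np.float64(0.2008), 'dyaw': np.float64(-0.0), 'F': [0.21, -0.66, -1.43], 'M': [0.11, -0.03, -0.0], 'w': 0.254, 't': 7.2}
[-0.0032, -0.0009, -0.0167, -0.0, 0.0008, -0.002]
[0.0164, -0.0009, -0.0207, -0.0, 0.0008, -0.002]
```

Emit:
jog_arm(rows=[[-0.0015,-0.0009,-0.008,0,0,-0.001,0],[-0.003,-0.0009,-0.0167,0,0,-0.002,0],[-0.003,-0.0009,-0.0167,0,0,-0.002,0],[0.003,-0.0009,-0.018,0,0,-0.002,0],[0.009,-0.0009,-0.0192,0,0,-0.002,0],[0.014,-0.0009,-0.0202,0,0,-0.002,0],[0.0165,-0.0009,-0.0207,0,0,-0.002,0],[0.0165,-0.0009,-0.0207,0,0,-0.002,0],[0.0165,-0.0009,-0.0207,0,0,-0.002,0],[0.0165,-0.0009,-0.0207,0,0,-0.002,0],[0.0165,-0.0009,-0.0207,0,0,-0.002,0]])

```text
time: 8.3
tool_pos: [0.5253, -0.2216, 0.0341]
tcp_rot: [1.129, 1.015, -1.381]
wrist_force: [-0.1, -0.1, -1.5]
width: 0.247
```

Run:
```python
from mv import *
print(now());print(delta(*tgt(.056,-.002,.2)));print(delta(*tgt(.060,-.002,.2)))
```

```text
{'nose': [46.93, -0.34, -1.8], 'tailz': np.float64(20.5), 'tilt': np.float64(0.2009), 'dyaw': np.float64(-0.0002), 'F': [-0.13, 0.09, -1.55], 'M': [0.16, 0.05, 0.01], 'w': 0.247, 't': 8.3}
[-0.0016, -0.0003, -0.0089, -0.0002, 0.0009, -0.0006]
[-0.0024, -0.0003, -0.0129, -0.0002, 0.0009, -0.0006]
```

Emit:
jog_arm(rows=[[-0.0004,-0.0003,-0.002,0,0.0005,0,0],[-0.0008,-0.0003,-0.004,0,0.0008,0,0],[-0.0012,-0.0003,-0.006,0,0.0008,0,0],[-0.0014,-0.0003,-0.007,0,0.0008,0,0],[-0.0016,-0.0003,-0.008,0,0.0008,0,0],[-0.0016,-0.0003,-0.008,0,0.0008,0,0]])

```text
time: 8.9
tool_pos: [0.5258, -0.2132, 0.0341]
tcp_rot: [1.129, 1.016, -1.381]
wrist_force: [-1.4, -0.1, -2.3]
width: 0.253
```

Run:
```python
from mv import *
print(now());print(delta(*tgt(.060,-.002,.2)))
```

```text
{'nose': [55.25, -0.02, -1.8], 'tailz': np.float64(20.5), 'tilt': np.float64(0.2), 'dyaw': np.float64(-0.0001), 'F': [-0.23, 1.37, -2.26], 'M': [0.13, -0.03, 0.06], 'w': 0.253, 't': 8.9}
[-0.0007, -0.0, -0.0047, -0.0001, 0.0, -0.0006]
```

Emit:
jog_arm(rows=[[-0.0002,0,-0.001,0,0,0,0],[-0.0004,0,-0.002,0,0,0,0],[-0.0006,0,-0.003,0,0,0,0],[-0.0006,0,-0.003,0,0,0,0],[-0.0006,0,-0.003,0,0,0,0]])

```text
time: 9.4
tool_pos: [0.5261, -0.2105, 0.0342]
tcp_rot: [1.129, 1.015, -1.381]
wrist_force: [-0.3, -2.5, -1.5]
width: 0.25
```

Run:
```python
from mv import *
print(now());print(delta(*tgt(.060,-.002,.2)))
```

```text
{'nose': [58.0, -0.04, -1.73], 'tailz': np.float64(20.6), 'tilt': np.float64(0.2005), 'dyaw': np.float64(0.0001), 'F': [-2.52, 0.02, -1.52], 'M': [-0.24, 0.03, 0.05], 'w': 0.25, 't': 9.4}
[-0.0001, -0.0001, -0.002, 0.0001, 0.0005, -0.0007]
```

Emit:
jog_arm(rows=[[-0.0002,0,-0.001,0,0,0,0],[-0.0004,0,-0.002,0,0,0,0],[-0.0006,0,-0.003,0,0,0,0],[-0.0008,0,-0.004,0,0,0,0],[-0.0008,0,-0.004,0,0,0,0],[-0.0008,0,-0.004,0,0,0,0]])

```text
time: 10.0
tool_pos: [0.5266, -0.2069, 0.0343]
tcp_rot: [1.128, 1.015, -1.381]
wrist_force: [-0.3, -5.4, -1.4]
width: 0.251
```

Run:
```python
from mv import *
print(now());print(now()['F'])
```

```text
{'nose': [61.67, -0.07, -1.67], 'tailz': np.float64(20.7), 'tilt': np.float64(0.2013), 'dyaw': np.float64(0.0004), 'F': [-5.45, -0.24, -1.4], 'M': [-0.71, 0.11, 0.01], 'w': 0.251, 't': 10.0}
[-5.45, -0.24, -1.4]
```

Emit:
jog_arm(rows=[[-0.0002,0,-0.001,0,0,0,0],[-0.0004,0,-0.002,0,0,0,0],[-0.0006,0,-0.003,0,0,0,0],[-0.0008,0,-0.004,0,0,0,0],[-0.001,0,-0.005,0,0,0,0],[-0.0012,0,-0.006,0,0,0,0],[-0.0012,0,-0.006,0,0,0,0],[-0.0012,0,-0.006,0,0,0,0]])

```text
time: 10.8
tool_pos: [0.5272, -0.202, 0.0346]
tcp_rot: [1.126, 1.014, -1.381]
wrist_force: [-1.3, -9.2, -1.8]
width: 0.248
```

Run:
```python
from mv import *
print(now());
```

```text
{'nose': [66.57, -0.1, -1.46], 'tailz': np.float64(21.2), 'tilt': np.float64(0.2034), 'dyaw': np.float64(0.0012), 'F': [-9.32, 0.34, -1.78], 'M': [-1.25, 0.2, 0.04], 'w': 0.248, 't': 10.8}
```

Emit:
jog_arm(rows=[[-0.0001,0,-0.001,0,0,0,0],[-0.0002,0,-0.002,0,0,0,0],[-0.0002,0,-0.002,0,0,0,0],[-0.0002,0,-0.002,0,0,0,0]])

```text
time: 11.2
tool_pos: [0.5273, -0.2014, 0.0348]
tcp_rot: [1.124, 1.013, -1.382]
wrist_force: [-1.1, -9.0, -1.1]
width: 0.254
```

Run:
```python
from mv import *
print(now());
for nx,nz,a in((.0683,-.0012,.15),(.0683,-.0008,.10),(.0683,-.0004,.05),(.0680,0,0)):print(delta(*tgt(nx,nz,a)))
```

```text
{'nose': [67.2, -0.09, -1.45], 'tailz': np.float64(21.4), 'tilt': np.float64(0.2056), 'dyaw': np.float64(0.002), 'F': [-9.1, 0.12, -1.08], 'M': [-1.28, 0.21, -0.01], 'w': 0.254, 't': 11.2}
[0.0031, -0.0002, -0.0021, 0.002, 0.0556, -0.0007]
[0.0058, -0.0002, -0.0031, 0.002, 0.1056, -0.0007]
[0.0085, -0.0002, -0.0043, 0.0021, 0.1556, -0.0006]
[0.0112, -0.0002, -0.0054, 0.0021, 0.2056, -0.0006]
```

Emit:
jog_arm(rows=[[-0.0001,0,-0.0015,0,0.003,0,0],[-0.0003,0,-0.0032,0,0.005,0,0],[-0.0003,0,-0.0032,0,0.005,0,0],[-0.0003,0,-0.0032,0,0.005,0,0],[-0.0003,0,-0.0032,0,0.005,0,0]])

```text
time: 11.7
tool_pos: [0.5275, -0.1999, 0.0348]
tcp_rot: [1.125, 1.015, -1.38]
wrist_force: [-1.0, -10.9, -1.3]
width: 0.255
```

Run:
```python
from mv import *
print(now());
for nx,nz,a in((.0685,-.0012,.15),(.0685,-.0008,.10),(.0685,-.0004,.05),(.0680,0,0)):print(delta(*tgt(nx,nz,a)))
```

```text
{'nose': [68.75, -0.1, -1.27], 'tailz': np.float64(21.3), 'tilt': np.float64(0.2032), 'dyaw': np.float64(0.0028), 'F': [-10.98, -0.19, -1.3], 'M': [-1.47, 0.2, -0.01], 'w': 0.255, 't': 11.7}
[0.0034, -0.0003, -0.0008, 0.0028, 0.0532, -0.0007]
[0.0061, -0.0003, -0.0018, 0.0028, 0.1032, -0.0007]
[0.0088, -0.0003, -0.003, 0.0028, 0.1532, -0.0006]
[0.0116, -0.0003, -0.0038, 0.0029, 0.2032, -0.0005]
```

Emit:
jog_arm(rows=[[0.0004,-0.0003,-0.0024,0.001,0.014,0,0],[0.0012,-0.0003,-0.0025,0.002,0.028,0,0],[0.002,-0.0003,-0.0027,0.0028,0.042,0,0],[0.003,-0.0003,-0.003,0.0028,0.055,0,0],[0.0036,-0.0003,-0.0032,0.0028,0.066,0,0],[0.0042,-0.0003,-0.0035,0.0028,0.077,0,0],[0.0042,-0.0003,-0.0035,0.0028,0.077,0,0],[0.0042,-0.0003,-0.0035,0.0028,0.077,0,0]])

```text
time: 12.5
tool_pos: [0.5274, -0.1991, 0.0301]
tcp_rot: [1.185, 1.066, -1.348]
wrist_force: [0.1, -9.7, -3.1]
width: 0.252
```

Run:
```python
from mv import *
print(now());
for nx,nz,a in((.0687,-.0011,.10),(.0687,-.0010,.08),(.0687,-.0005,.05),(.0685,0,0)):print(delta(*tgt(nx,nz,a)))
```

```text
{'nose': [69.05, -0.07, -1.03], 'tailz': np.float64(13.4), 'tilt': np.float64(0.1289), 'dyaw': np.float64(0.0008), 'F': [-9.65, -1.13, -3.13], 'M': [-1.61, 0.17, 0.03], 'w': 0.252, 't': 12.5}
[0.002, -0.0001, -0.0002, 0.0008, 0.0289, -0.0011]
[0.0031, -0.0001, -0.0006, 0.0008, 0.0489, -0.0011]
[0.0045, -0.0001, -0.0012, 0.0008, 0.0789, -0.0011]
[0.0072, -0.0001, -0.0021, 0.0008, 0.1289, -0.001]
```

Emit:
jog_arm(rows=[[0.0007,-0.0001,-0.0022,0,0.013,0,0],[0.0014,-0.0001,-0.0023,0.0008,0.026,0,0],[0.0022,-0.0001,-0.0025,0.0008,0.039,0,0],[0.0029,-0.0001,-0.0027,0.0008,0.052,0,0],[0.0036,-0.0001,-0.0029,0.0008,0.065,0,0],[0.0043,-0.0001,-0.0031,0.0008,0.078,0,0],[0.0043,-0.0001,-0.0031,0.0008,0.078,0,0],[0.0043,-0.0001,-0.0031,0.0008,0.078,0,0]])

```text
time: 13.3
tool_pos: [0.5275, -0.1985, 0.0253]
tcp_rot: [1.245, 1.119, -1.312]
wrist_force: [-1.7, -11.2, -3.5]
width: 0.253
```

Run:
```python
from mv import *
print(now());
for nx,nz,a in((.0687,-.0003,.03),(.0685,0,0)):print(delta(*tgt(nx,nz,a)))
```

```text
{'nose': [68.81, -0.03, -0.85], 'tailz': np.float64(5.2), 'tilt': np.float64(0.0537), 'dyaw': np.float64(0.0007), 'F': [-11.34, 0.49, -3.51], 'M': [-1.66, 0.24, -0.04], 'w': 0.253, 't': 13.3}
[0.001, -0.0001, -0.0003, 0.0007, 0.0237, -0.0014]
[0.0026, -0.0001, -0.0007, 0.0007, 0.0537, -0.0014]
```

Emit:
jog_arm(rows=[[0.0006,-0.0001,-0.0022,0,0.013,-0.0005,0],[0.0012,-0.0001,-0.0022,0.0005,0.026,-0.001,0],[0.0018,-0.0001,-0.0022,0.0007,0.04,-0.0014,0],[0.0026,-0.0001,-0.0022,0.0007,0.054,-0.0014,0],[0.0026,-0.0001,-0.0022,0.0007,0.054,-0.0014,0],[0.0026,-0.0001,-0.0022,0.0007,0.054,-0.0014,0]])

```text
time: 13.9
tool_pos: [0.5274, -0.1981, 0.0232]
tcp_rot: [1.284, 1.156, -1.287]
wrist_force: [-4.4, -8.5, 3.1]
width: 0.252
```

Run:
```python
from mv import *
print(now());
for nx,nz,a in((.067,0,0),(.066,-.0005,0)):print(delta(*tgt(nx,nz,a)))
```

```text
{'nose': [68.36, 0.04, 0.4], 'tailz': np.float64(0.7), 'tilt': np.float64(0.0023), 'dyaw': np.float64(0.0005), 'F': [-8.9, 3.46, 3.05], 'M': [-1.36, 0.72, -0.01], 'w': 0.252, 't': 13.9}
[0.0006, -0.0, 0.0013, 0.0005, 0.0023, -0.0001]
[0.0011, -0.0, 0.0023, 0.0005, 0.0023, -0.0001]
```

Emit:
jog_arm(rows=[[0.0004,-0.0004,-0.001,0,0.001,0,0],[0.0008,-0.0007,-0.0005,0,0.002,0,0],[0.0012,-0.0007,0,0,0.002,0,0],[0.0012,-0.0007,0,0,0.002,0,0],[0.0012,-0.0007,0,0,0.002,0,0]])

```text
time: 14.4
tool_pos: [0.5274, -0.1984, 0.0232]
tcp_rot: [1.286, 1.156, -1.286]
wrist_force: [-3.2, -2.7, 6.8]
width: 0.248
```

Run:
```python
from mv import *
print(now());
```

```text
{'nose': [68.07, 0.06, 0.42], 'tailz': np.float64(0.5), 'tilt': np.float64(0.0008), 'dyaw': np.float64(0.0005), 'F': [-3.04, 2.85, 6.76], 'M': [-0.63, 0.46, -0.13], 'w': 0.248, 't': 14.4}
```

Seated signs: the upward force rose about 8 N with no further motion, tilt 0.001, and lateral and axial motion are blocked. I release and retreat straight up.

Emit:
jog_arm(rows=[[0,0,0,0,0,0,0],[0,0,0,0,0,0,28],[0,0,0,0,0,0,34],[0,0,0,0,0,0,42],[0,0,0,0,0,0,50],[0,0,0,0,0,0,55],[0,0,0,0,0,0,55],[0,0,0,0,0,0,55]], force=20)

```text
time: 15.2
tool_pos: [0.5274, -0.1982, 0.0232]
tcp_rot: [1.286, 1.156, -1.285]
wrist_force: [-0.3, -0.4, 0.1]
width: 0.549
```

Run:
```python
from mv import *
print(now())
```

```text
{'nose': [68.2, 0.06, 0.41], 'tailz': np.float64(0.5), 'tilt': np.float64(0.0007), 'dyaw': np.float64(0.0005), 'F': [-0.43, 0.27, 0.07], 'M': [0.05, -0.03, -0.02], 'w': 0.549, 't': 15.2}
```

Released with no residual force. I retreat up and out of both cameras' view.

Emit:
jog_arm(rows=[[-0.01,0,0,0,0,0,55],[-0.03,0,0,0,0,0,55],[-0.06,0,0,0,0,0,55],[-0.1,0,0,0,0,0,55],[-0.15,0,0,0,0,0,55],[-0.19,0,0,0,0,0,55],[-0.22,0,0,0,0,0,55],[-0.22,0,0.04,0,0,0,55],[-0.22,0,0.08,0,0,0,55],[-0.22,0,0.13,0,0,0,55],[-0.22,0,0.18,0,0,0,55],[-0.22,0,0.22,0,0,0,55],[-0.22,0,0.25,0,0,0,55],[-0.22,0,0.25,0,0,0,55],[-0.22,0,0.25,0,0,0,55]])

```text
time: 16.7
tool_pos: [0.5006, -0.447, 0.2436]
tcp_rot: [1.288, 1.156, -1.286]
wrist_force: [0.4, 0.7, 0.2]
width: 0.552
```

Run:
```python
from mv import *
from h import *
s,p,R=st();print(p,s['wrist_force'],s['time'])
o=[]
for n,(x,y,w,h) in(("top",(300,196,96,72)),("side",(276,155,72,54))):
    im=imaging.read_camera(n);cv2.imwrite(f"pics/{n}9.png",im);o.append(cv2.resize(im[y:y+h,x:x+w],(400,300),interpolation=cv2.INTER_CUBIC))
    print(n,"changed px outside arm (bystanders):",int((np.abs(im.astype(int)-cv2.imread(f"pics/{n}0.png")).max(2)>60)[150:290,60:300].sum()))
    if n=="top":
        t=im.astype(int)
        g=t[215:250,335:385];k=(g[...,2]-g[...,1]>=3);ys,xs=np.nonzero(cv2.morphologyEx(k.astype(np.uint8),cv2.MORPH_OPEN,np.ones((3,3),np.uint8)))
        v=cv2.fitLine(np.c_[xs+335,ys+215].astype(np.float32),cv2.DIST_L2,0,.01,.01).ravel();a=ray("top",*(v[2:]-10*v[:2]),.04);b=ray("top",*(v[2:]+10*v[:2]),.04)
        print("axis yaw deg",np.degrees(np.arctan2(*(a-b)[1::-1])),"lat mm",1e3*((a+b)[:2]/2-S)@ey,len(xs))
cv2.imwrite("pics/m9.png",np.hstack(o))
```

```text
[ 0.50055656 -0.44703147  0.24361087] [0.44993804 0.66374212 0.16375781] 16.7
top changed px outside arm (bystanders): 102
axis yaw deg 84.1120775577503 lat mm 0.4577856647227586 359
side changed px outside arm (bystanders): 298
```

View pics/m9.png

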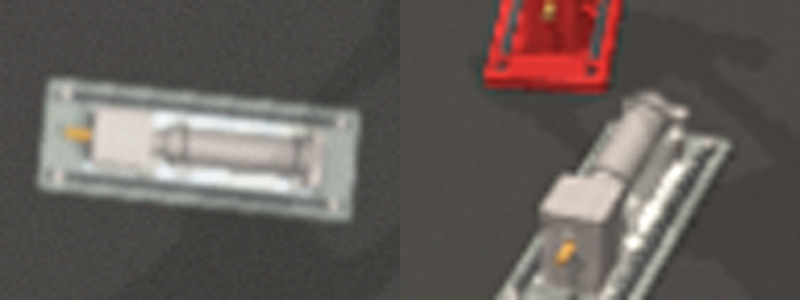

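The picture shows the cartridge lying in line with the dock between hood and end stop, with the brass rod pushed out of the hood's rear. Its axis measures 84.1° against the dock's 83.96°, 0.5 mm off the dock axis. I hand in.

```bash
python3 -c "
from workcell import finish_job
print(finish_job())"
```

```text
the job is handed in; nothing more can be done
None
```

I took the noseed steel cartridge from its stand and loaded it in the grey dock, then handed the job in at about 17 s; no verdict was reported.

- **Loading:** I entered the hood tilted 0.2 rad nose down and pushed the spring contact back about 10.8 mm, with at most about 11 N while the tail was up. I then tipped the tail down behind the end stop, pressed it into the saddles with about 8 N, and released.
- **Last checks that passed:**
  - Tilt was 0.001 rad just before release.
  - There was no residual force on the gripper after opening.
  - The cartridge's axis in the top view is 84.1° against 84.0° for the dock, 0.5 mm off the dock's axis.
  - The contact rod stands out behind the hood, so the spring is loaded.
- **Disagreements:**
  - Before insertion the side camera put the hood up to 3 mm sideways of where the top camera did. I went by the top view, and no sideways force showed on entry.
  - Seating showed a sideways force of about 3 N, which vanished on release.
- **Not fully checked:** I checked the bystanders only by counting changed pixels over part of each view (102 top, 298 side). I put those down to the missing cartridge and the arm without confirming it. I did not measure the cartridge's final height in an image after release.

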